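# Dock the culture plate and swing its keeper bar shut

### The job

Slide the clear six-well culture plate along the bench, lid up, into the open-ended aluminium dock until it is fully home against the end stop. Then swing the dock's steel keeper bar (with the red tab) shut across the mouth behind the plate until it snaps over its brass detent and stays shut. Leave the other things on the bench where they are.

Things in the scene. Friction and masses are not known exactly. Their poses are not given: they have to be found in the camera images.
- culture_plate: Clear six-well culture plate with pink wells and fixed lid, 86 (own x) x 129 (own y) x 22 mm, about 80 g, standing loose on the bench outside the mouth of the dock. It is too wide to grasp across; push it by its short outer side. Origin: centre of its underside; z up.
- plate_dock: U-shaped aluminium dock fixed to the bench, bottomless: the plate slides on the bench itself. Origin: on the bench, centre of the plate's home place; own +y points out of the mouth, z up. Home: plate origin on this origin, its y along the dock's y (either way round). Inner faces: end stop at y = -65 mm, side rails at x = -47 and +47 mm; rails 10 mm thick, 18 mm high, ending at y = 64 mm.
- dock_mouth (a point): Point on the bench in the middle of the dock's mouth (dock frame x 0, y 64 mm, z 0), level with the rail ends; the plate's outer short side ends here when home. From here outward two low lead-in wings, 9 mm high, flare from 94 mm apart to 117 mm apart at y = 100 mm. The shut keeper bar passes above them.
- keeper (a joint): Angle of the keeper bar about its upright hinge, rad. 0 = shut (bar along the dock's +x across the mouth, on its stop), 1.57 = straight out along the dock's +y; limit 2.1. Bar direction in the dock frame is (cos q, sin q). Light friction: stays where left. Meets the detent at about 0.12, rides over it at 0.06 (about 6 N of push at the tab), then snaps to 0 by itself.
- keeper_hinge (a point): Point on the hinge axis (dock frame x -74, y 73.5 mm), level with the bar's underside, 13 mm above the bench. The bar is steel, 12 mm thick, 18 mm high (13 to 31 mm above the bench), reaching 168 mm from the axis. The hinge pin's top is 38 mm above the bench.
- keeper_tab (a point): Centre of the outer face (to be pushed to shut the bar) of the red tab on the bar, 115 mm from the hinge axis, 49 mm above the bench. The tab is 30 mm long along the bar, 8 mm thick, and stands from the bar's top (31 mm) to 69 mm above the bench.
- detent_top (a point): Top of the sprung brass detent nose, 18 mm across, 17 mm above the bench, 6 mm above its black catch block (24 x 40 mm, 11 mm high) at dock frame x 82, y 82.5 mm. It sinks as the bar's end rides over it and rises again in front of the shut bar.
- marker: Bystander: red and white marker pen, 135 mm long, loose, lying on the bench. Origin under its middle.
- petri: Bystander: round petri dish, 88 mm across, 15 mm high, loose. Origin: centre of its underside.
- dust_blower: Bystander: teal rubber dust blower, 48 mm across, 108 mm high, loose, upright. Origin: centre of its underside.
- mouse: Bystander: blue and black computer mouse, 104 x 62 x 39 mm, loose. Origin: centre of its underside. Beyond it stands the fixed white microscope, about 0.45 m high, at world x over 0.5 m, y -0.35 to 0 m: keep the arm clear of it when moving round to the dock.

How it is judged:
By the outcome, as a careful person would: the job done as asked, in the order asked, and still so for the second after the job is handed in, with the robot touching nothing.
It also fails if it takes over 54 s, if anything falls off the work surface, if the arm or the gripper's body presses on something with over 40 N, if the wrist force passes 120 N, or if a joint passes its speed limit or range.

### The arm

A 7-joint arm with a two-finger parallel gripper is mounted at the origin on a cart in front of the work surface, level with it; the furniture and walls round the work are solid. World frame = base frame: x ahead of the robot, y to its left, z up, the work surface at z = 0. Lengths are in mm, angles in rad, forces in N, time in s.
With the tool pointing down it reaches from about 400 to 900 mm from the base axis. Payload 5.6 kg.
Tool frame: the origin (TCP) lies between the finger pads; the fingertips stand robot.finger_overhang ahead of it and the grasp point (between the pads) lies 3 mm ahead of it (robot.finger_overhang is the distance from the TCP to the fingertips, in mm); z points along the fingers, y is the line along which they close (so a half turn about z gives the same grasp; the last joint's range is limited). The gripper opens to 92 mm and grips with 3 to 60 N. Pads are 20 mm wide; open, the fingers measure 128 mm over their backs; the gripper's body (75 mm by 189 mm) begins 69 mm behind the grasp point.
Start: joints at [-0.043, 0.468, -0.012, 1.603, 0.006, 1.071, -0.056], TCP at [650.006, -0.043, 236.592] pointing down, gripper open.
Joint ranges: [-2.53, 2.53], [-0.31, 2.02], [-1.57, 1.55], [0.28, 2.44], [-1.29, 4.43], [0.15, 1.84], [-2.92, 2.92]. Speed limits (rad/s): [2.57, 2.57, 3.14, 3.14, 3.14, 3.14, 3.14].

### API

Orientations are given as a rotation vector (axis times angle).
In Python, from cell import robot gives the robot as it stands. Calls block until the motion is done:
- robot.movep(position, orientation): joint-space move of the TCP to a pose.
- robot.servo_line(position, feed=150, rotation=None): straight line of the TCP; rotation=None keeps the orientation; feed is the mean speed in mm/s.
- robot.goto_joints(angles): joint-space move.
- robot.grip(opening, newtons=None): opening from 0.0 (shut) to 1.0 (fully open); newtons is the grip in N (None keeps the last); returns when the fingers have stopped.
- robot.hold(seconds).
- robot.ik(position, orientation): joint angles nearest the present ones, or None.
- robot.read_camera(name): name is "scene" or "side" or "wrist"; returns the picture (384x512x3 uint8, red, green, blue); there is no depth.
- robot.camera_info(name): a dict with "camera_matrix" (3x3 intrinsics, pixels), "R" (3x3) and "t" (3): a world point X has camera coordinates R X + t. Camera axes: x right, y down, z forward; pixel columns grow to the right and rows downward; lengths in mm; the calibration is good to about 2 mm. The wrist camera is an equidistant fisheye: a pixel r from the principal point sees the ray r / f radians off the axis. A picture is of the moment at which its call begins: read the wrist's pose just before it. camera_info takes no time and is no camera call; for the wrist camera it gives the pose at the moment of the call.
A pose or a line that the arm cannot do raises robot.IKError and nothing moves.
- robot.job_done(): hands the job in; it is judged then, once.
Readings, each from a call of its own:
- robot.read_t(): time.
- robot.read_joints(): joint angles.
- robot.read_joint_velocities(): joint speeds.
- robot.read_joint_torque(): joint torques, N m.
- robot.read_tcp_pos(): TCP position.
- robot.read_tcp_rot(): TCP orientation.
- robot.read_contact_force(): force on the tool from outside, world axes, zero at the start.
- robot.read_wrist_torque(): the same for the moment, N m.
- robot.read_grip_width(): opening from 0.0 (shut) to 1.0 (fully open).
- robot.read_grip_force(): force on a finger pad.
Only numpy, scipy, OpenCV 4.12 (cv2) and the standard library are available. Lean on these libraries where they do the work, as an engineer would, in place of code of your own. Each camera call takes 0.05 s, during which the arm holds its last target. There are 200 camera calls.

## Working session

There is one attempt and no reset: what is moved stays moved. The work goes in short steps, each a Python script; the robot and the scene stay as the last script left them, time stands still between calls to the robot, and variables do not carry over. Pictures are saved under pics/ and viewed, at most 10 in all, crops included, and the job is handed in when it is done.

```bash
mkdir -p pics; ls; python3 - <<'E'
from cell import robot
import cv2
for n in("scene","side","wrist"):
    i=robot.camera_info(n); print(n,i)
    cv2.imwrite(f"pics/{n}0.png",robot.read_camera(n)[:,:,::-1])
a=cv2.imread("pics/scene0.png");b=cv2.imread("pics/side0.png")
print(robot.finger_overhang,robot.read_t(),robot.read_tcp_rot())
E
```

```text
cell.py
pics
scene {'camera_matrix': array([[444.53451401,   0.        , 256.82417208],
       [  0.        , 444.53451401, 187.79359543],
       [  0.        ,   0.        ,   1.        ]]), 'R': array([[-0.62112948, -0.78359497, -0.01330758],
       [-0.5424645 ,  0.44212461, -0.71432352],
       [ 0.56562393, -0.43646851, -0.69968909]]), 't': array([ 452.1395986 ,  327.57618001, 1058.07409574])}
side {'camera_matrix': array([[352.01989127,   0.        , 253.44772049],
       [  0.        , 352.01989127, 197.97744074],
       [  0.        ,   0.        ,   1.        ]]), 'R': array([[-0.89824516, -0.43943951,  0.00696778],
       [-0.23046537,  0.45746953, -0.8588407 ],
       [ 0.37422099, -0.77305533, -0.51219537]]), 't': array([556.46288339, 164.2251003 , 831.05621224])}
wrist {'camera_matrix': array([[297.31863964,   0.        , 253.49522535],
       [  0.        , 297.31863964, 194.70908121],
       [  0.        ,   0.        ,   1.        ]]), 'R': array([[ 9.99997715e-01,  7.10274732e-04, -2.01637953e-03],
       [ 1.24158265e-03, -9.60779684e-01,  2.77310037e-01],
       [-1.74033017e-03, -2.77311907e-01, -9.60778371e-01]]), 't': array([-648.61609422,  -32.23318836,  392.27165051])}
22.0 0.15 [-2.22091723e+00 -2.22074834e+00  1.69434918e-03]
```

View pics/scene0.png

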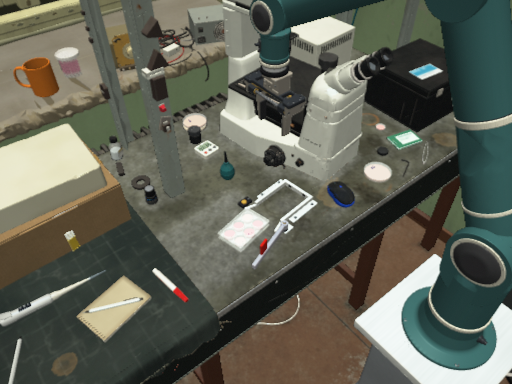

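View pics/side0.png

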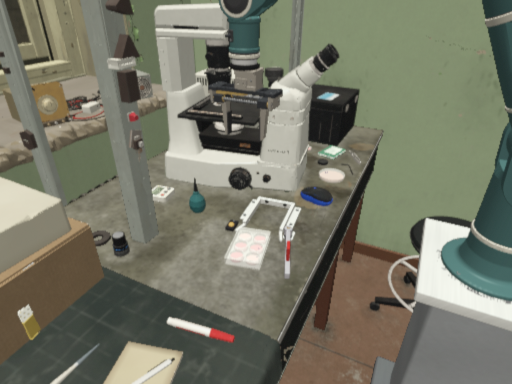

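View pics/wrist0.png

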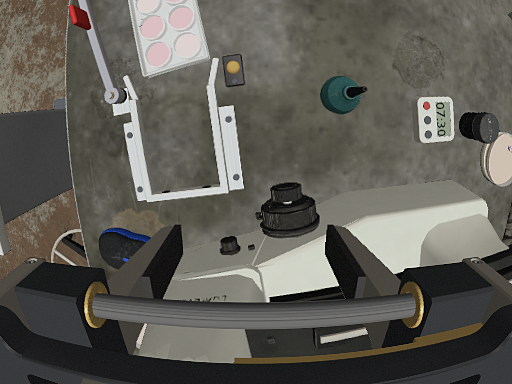

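Wrist view: plate top centre, dock below it with mouth upward (world +y), the keeper with its red tab at (78,15), hinge at (115,95), detent at (233,67). Next I cast rough rays.

```bash
cat > h.py <<'E'
import numpy as np, cv2
from cell import robot
def ray(info,px,fish):
    K=info["camera_matrix"];R=info["R"];C=-R.T@info["t"]
    d=np.array([(px[0]-K[0,2])/K[0,0],(px[1]-K[1,2])/K[1,1]])
    if fish:
        r=np.hypot(*d); v=np.r_[d/r*np.sin(r),np.cos(r)] if r>0 else np.array([0,0,1.])
    else: v=np.r_[d,1]
    return C,R.T@v
def onz(info,px,z,fish=True):
    C,v=ray(info,px,fish); return C+v*(z-C[2])/v[2]
def proj(info,X,fish=True):
    K=info["camera_matrix"];c=info["R"]@X+info["t"]
    if fish:
        r=np.hypot(c[0],c[1]);th=np.arctan2(r,c[2]);d=c[:2]/r*th
    else:d=c[:2]/c[2]
    return d*K[0,0]+K[:2,2]
def tri(obs):  # [(info,px,fish)]
    A=np.zeros((3,3));b=np.zeros(3)
    for o in obs:
        C,v=ray(*o);v=v/np.linalg.norm(v);P=np.eye(3)-np.outer(v,v);A+=P;b+=P@C
    return np.linalg.solve(A,b)
E
python3 - <<'E'
from h import *
i=robot.camera_info("wrist");print("C",-i["R"].T@i["t"])
for n,p,z in [("tab",(78,15),60),("hinge",(115,95),38),("detent",(233,67),17),("plateBL",(144,76),22),("plateBR",(209,60),22),("dockBL",(138,198),18),("dockBR",(242,186),18),("blower",(340,95),40),("railtopL",(126,78),9)]:
    print(n,onz(i,p,z).round(0))
for p in [(450,130),(450,200),(500,150),(520,200)]:
    print(p,robot.ik([*p,330],robot.read_tcp_rot()))
E
```

```text
C [649.38026537  78.2757526  384.64018584]
tab [433. 215.  60.]
hinge [478. 106.  38.]
detent [624. 134.  17.]
plateBL [512. 128.  22.]
plateBR [595. 143.  22.]
dockBL [492. -32.  18.]
dockBR [634. -16.  18.]
blower [750. 100.  40.]
railtopL [481. 130.   9.]
(450, 130) [-0.25930912  0.07066502 -0.09803453  1.90833447  0.00715974  1.16427949
 -0.36001671]
(450, 200) [-0.37119632  0.11693323 -0.12489882  1.85739597  0.01522842  1.16948795
 -0.50129425]
(500, 150) [-0.28074909  0.16879697 -0.08468944  1.7963968   0.01500779  1.17836879
 -0.37007516]
(520, 200) [-0.35090924  0.23279643 -0.09082533  1.71752859  0.02203188  1.19358329
 -0.44751674]
```

```bash
python3 - <<'E'
from h import *
import pickle
r=robot.read_tcp_rot();S=[]
for k,p in enumerate([(560,40,300),(540,170,300)]):
    robot.movep([*p],r);robot.hold(.2)
    i=robot.camera_info("wrist");im=robot.read_camera("wrist")[:,:,::-1].copy();S.append((i,im))
    cv2.imwrite(f"pics/w{k+1}.png",im)
pickle.dump(S,open("s.pkl","wb"));print(robot.read_t())
E
```

```text
1.7833
```

View pics/w1.png

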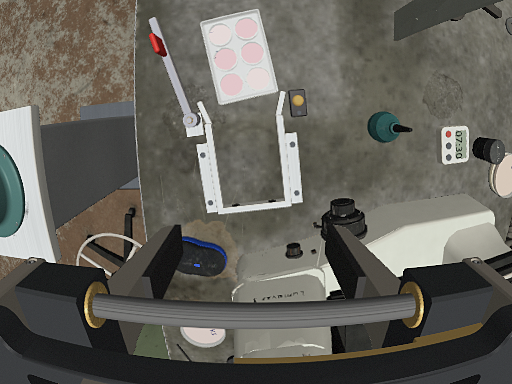

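View pics/w2.png

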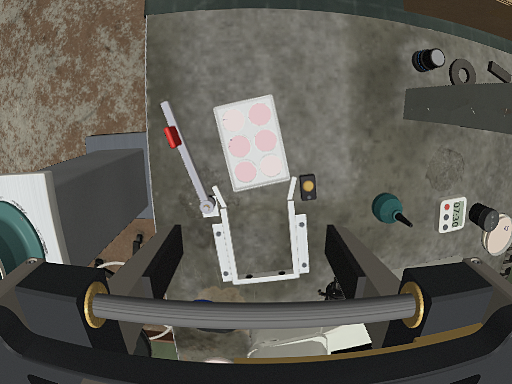

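View 1: plate (200-277, 10-104), dock (197-302, 93-214), hinge (190,119), detent (298,101). View 2: plate (214-289, 95-191), tab (172,136), hinge (208,207), detent (308,186). I'll enlarge both views side by side for exact corners.

```bash
python3 - <<'E'
from h import *
import pickle
S=pickle.load(open("s.pkl","rb"))
a=S[0][1][5:225,140:315];b=S[1][1][85:295,150:325]
b=cv2.copyMakeBorder(b,0,10,0,0,cv2.BORDER_CONSTANT)
c=cv2.resize(np.hstack([a,b]),None,fx=2.28,fy=2.7,interpolation=cv2.INTER_CUBIC)
cv2.imwrite("pics/crop1.png",c);print(c.shape)
for i,im in S:
    h=cv2.cvtColor(im,cv2.COLOR_BGR2HSV)
    for n,lo,hi in [("brass",(12,110,110),(28,255,255)),("redLo",(0,170,80),(6,255,255)),("pink",(0,18,200),(12,90,255))]:
        m=cv2.inRange(h[:250,140:330],lo,hi);k,l,st,ce=cv2.connectedComponentsWithStats(m)
        for j in range(1,k):
            if st[j,4]>20: print(n,st[j]+[140,0,0,0,0],(ce[j]+[140,0]).round(1))
E
```

```text
(594, 798, 3)
brass [292  95  12  11 102] [297.6 100. ]
redLo [149  33  18  21 177] [156.8  43.5]
brass [303 181  11  11  93] [307.8 185.5]
redLo [164 127  17  21 199] [172.2 136. ]
```

View pics/crop1.png

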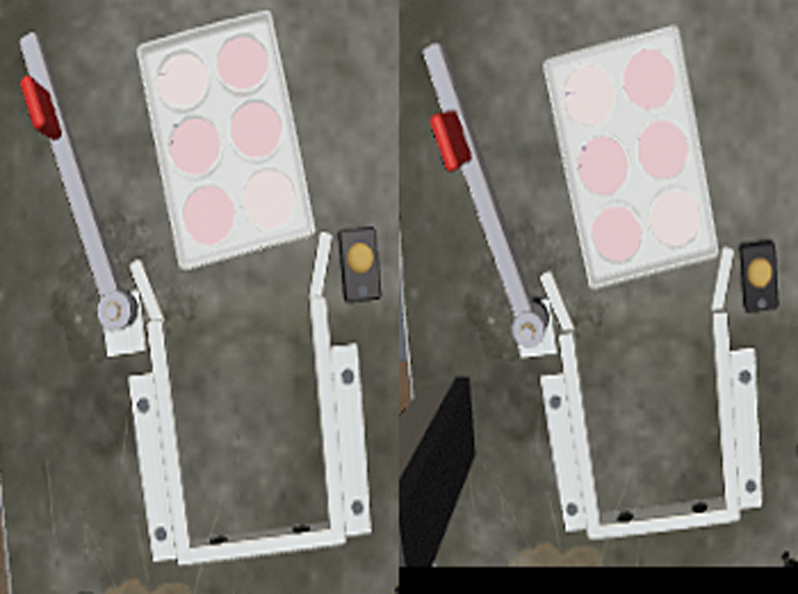

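```bash
cat >> h.py <<'E'
def fit2(src,dst):  # rigid 2D
    s=src.mean(0);d=dst.mean(0);U,_,V=np.linalg.svd((src-s).T@(dst-d));R=V.T@np.diag([1,np.linalg.det(V.T@U.T)])@U.T
    return np.arctan2(R[1,0],R[0,0]),d-R@s,np.linalg.norm((src-s)@R.T+d-dst,axis=1)
E
python3 - <<'E'
from h import *
import pickle
S=pickle.load(open("s.pkl","rb"))
a=lambda x,y:(140+x/2.28,5+y/2.7)
b=lambda x,y:(150+(x-399)/2.28,85+y/2.7)
P={"det":((297.6,100),(307.8,185.5)),"hinge":(a(116,310),b(528,328)),"tab":((156.8,43.5),(172.2,136)),
"oL":(a(180,563),b(590,538)),"oR":(a(345,543),b(739,520)),"rL":(a(162,320),b(574,333)),"rR":(a(312,298),b(713,314)),
"p0":(a(138,48),b(544,60)),"p1":(a(270,13),b(678,27)),"p2":(a(315,230),b(717,255)),"p3":(a(182,268),b(592,287)),
"barend":(a(30,33),b(434,44)),"s1":(a(143,405),b(555,402)),"s2":(a(161,534),b(572,509)),"s3":(a(348,376),b(745,377)),"s4":(a(358,507),b(751,486))}
T={}
Z={"det":17,"hinge":38,"tab":52,"oL":18,"oR":18,"rL":18,"rR":18,"barend":31}
for n,(u,v) in P.items():
    t=tri([(S[0][0],u,True),(S[1][0],v,True)]);z=Z.get(n,22 if n[0]=="p" else 5)
    q=[onz(S[k][0],w,z) for k,w in ((0,u),(1,v))]
    T[n]=(q[0]+q[1])[:2]/2;print(n,t.round(1),q[0][:2].round(1),q[1][:2].round(1))
names=["det","hinge","rL","rR","oL","oR"]
src=np.array([[82,82.5],[-74,73.5],[-47,64],[47,64],[-57,-75],[57,-75.]])
th,o,e=fit2(src,np.array([T[n] for n in names]));print("dock",th,o,e)
src=np.array([[-43,64.5],[43,64.5],[43,-64.5],[-43,-64.5]])
pt,po,e=fit2(src,np.array([T[f"p{k}"] for k in range(4)]));print("plate",pt,po,e)
R=np.array([[np.cos(th),-np.sin(th)],[np.sin(th),np.cos(th)]])
print("plate in dock",(po-o)@R,pt-th)
h=o+R@[-74,73.5]
for n in("tab","barend"):
    d=(T[n]-h)@R;print(n,np.hypot(*d),np.arctan2(d[1],d[0]))
E
```

```text
det [622.9 134.8  11.5] [622.2 134.6] [621.8 136.2]
hinge [469.5 106.8  27.9] [472.3 107.1] [470.7 110. ]
tab [429.7 215.7  56. ] [428.  216.7] [428.9 215.4]
oL [505.7 -36.1  20. ] [505.6 -36.8] [505.4 -37.4]
oR [616.6 -24.4  18.9] [616.7 -24.7] [616.8 -24.9]
rL [498.1 100.4  18.2] [497.7 100.3] [498.5 100.4]
rR [592.  111.5  17.9] [592.3 111.6] [591.6 111.5]
p0 [481.9 253.   14.4] [483.2 250.6] [483.  252.9]
p1 [566.4 269.9  17.9] [566.  268.4] [566.5 269.7]
p2 [592.9 147.5  25.4] [593.7 147.8] [592.8 146.7]
p3 [511.2 128.   19.9] [511.3 127.9] [511.4 128.6]
barend [413.9 264.5  29.9] [414.1 264.1] [414.4 264.5]
s1 [482.2  52.6   6.7] [481.9  52.3] [482.1  51.8]
s2 [491.4 -23.4   5.5] [491.3 -23.6] [491.3 -23.7]
s3 [617.2  68.7   7.2] [617.5  68.4] [617.5  67.7]
s4 [626.3  -6.7   6.7] [626.6  -7.1] [626.7  -7.6]
dock 0.11776559779465097 [552.25935296  43.3275834 ] [2.07958059 1.6408991  1.00255704 1.011383   1.27141798 0.97666802]
plate 0.21980020870466982 [538.50059807 199.07955968] [1.10953662 2.35503618 2.16316097 1.67224892]
plate in dock [  4.63639991 156.28974773] 0.10203461091001885
tab 116.15408549044533 1.8199458936431268
barend 166.30301463220965 1.7957135698893658
```

```bash
cat >> h.py <<'E'
from scipy.spatial.transform import Rotation as Ro
TH=.118;O=np.array([552.3,43.3])
def W(x,y,z): return [*(O+np.array([[np.cos(TH),-np.sin(TH)],[np.sin(TH),np.cos(TH)]])@[x,y]),z]
def yaw(a): return (Ro.from_euler("z",TH+a)*Ro.from_matrix([[0,1,0],[1,0,0],[0,0,-1]])).as_rotvec()
def F(): return np.array(robot.read_contact_force())
def fy(): f=F(); return -f[0]*np.sin(TH)+f[1]*np.cos(TH)
def snap(n):
    robot.hold(.1); i=robot.camera_info("wrist");im=robot.read_camera("wrist")[:,:,::-1].copy();cv2.imwrite(f"pics/{n}.png",im);return i,im
E
python3 - <<'E'
from h import *
robot.grip(40/92)
robot.movep(W(0,262,150),yaw(0))
robot.servo_line(W(0,262,33),150)
print(robot.read_t(),F())
b=fy()
for y in list(range(250,140,-10)):
    robot.servo_line(W(0,y,33),70)
    print(y,round(fy()-b,1),end="; ")
    if fy()-b>12: break
print(robot.read_t(),robot.read_tcp_pos())
snap("p1")
E
```

```text
4.425 [0.08850572 0.86286999 0.06512061]
250 -0.6; 240 -1.0; 230 -0.7; 220 -0.8; 210 -0.7; 200 -1.3; 190 -0.7; 180 -1.5; 170 -0.7; 160 -1.1; 150 0.1; 7.6667 [534.77765033 191.38161749  32.95504137]
```

View pics/p1.png

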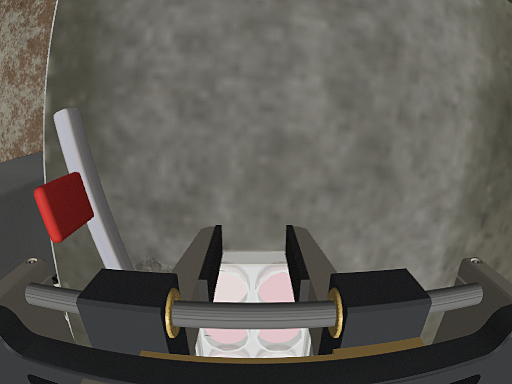

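The plate's outer edge (row ~250) lies square against both fingers and is centred between them. I'll keep pushing.

```bash
python3 - <<'E'
from h import *
b=0.1
y=150
while y>68:
    y-=8 if y>86 else 1.5
    robot.servo_line(W(0,y,33),60 if y>86 else 25)
    f=fy();print(y,round(f,1),end="; ")
    if f>11: break
p=np.array(robot.read_tcp_pos());print(robot.read_t(),p,W(0,y,33))
robot.servo_line(W(0,y+40,33),150)
robot.servo_line(W(0,y+40,150),250)
robot.movep(W(0,50,300),yaw(0))
import pickle;pickle.dump(snap("p2"),open("s2.pkl","wb"));print(robot.read_t())
E
```

```text
142 -0.9; 134 -0.1; 126 -0.0; 118 -0.5; 110 0.3; 102 -0.7; 94 -0.5; 86 -0.4; 84.5 -0.4; 83.0 -0.0; 81.5 0.5; 80.0 -0.1; 78.5 0.0; 77.0 0.3; 75.5 -0.2; 74.0 -0.4; 72.5 1.1; 71.0 4.9; 69.5 7.4; 68.0 11.2; 13.2667 [543.83587776 115.18085654  33.24210987] [np.float64(544.2946080696697), np.float64(110.82713306547082), 33]
15.1333
```

View pics/p2.png

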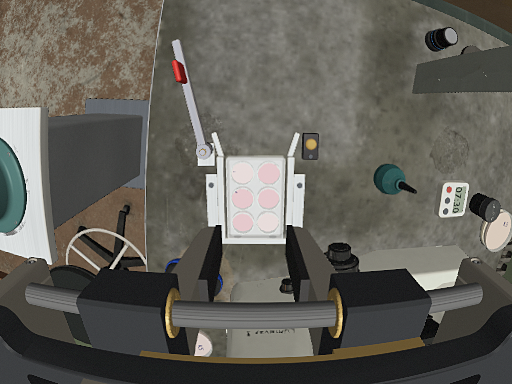

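The plate is home: its outer edge (row 156) is level with the rail ends and its inner end sits on the stop (row ~238). I'll check the IK for the keeper arc next.

```bash
cat >> h.py <<'E'
def K(q,off,z=62,r=115):
    return W(-74+r*np.cos(q)-off*np.sin(q),73.5+r*np.sin(q)+off*np.cos(q),z)
E
python3 - <<'E'
from h import *
print(robot.read_joints())
for add in(0,np.pi,-np.pi):
  for lag in (0,.5,.9):
    for q,off,z in((1.8,40,130),(1.8,40,62),(1.8,16,62),(.9,16,62),(0,16,62)):
        j=robot.ik(K(q,off,z),yaw(q*(1-lag)+add)); print(round(add,1),lag,q,off,z,None if j is None else np.round(j,2))
E
```

```text
[-0.06858525  0.26077128 -0.19407216  1.76126262  0.05419833  1.12977943
 -0.16011809]
0 0 1.8 40 130 [-0.1   0.34 -0.51  2.15  0.25  0.71  1.13]
0 0 1.8 40 62 [-0.17  0.46 -0.44  2.19  0.37  0.56  1.02]
0 0 1.8 16 62 [-0.17  0.49 -0.45  2.14  0.38  0.59  1.03]
0 0 0.9 16 62 [-0.22  0.58 -0.29  1.93  0.26  0.67  0.34]
0 0 0 16 62 [-0.16  0.62 -0.17  1.84  0.15  0.7  -0.29]
0 0.5 1.8 40 130 [-0.2   0.32 -0.41  2.16  0.19  0.7   0.29]
0 0.5 1.8 40 62 [-0.25  0.45 -0.35  2.2   0.29  0.54  0.2 ]
0 0.5 1.8 16 62 [-0.26  0.47 -0.33  2.14  0.28  0.57  0.22]
0 0.5 0.9 16 62 [-0.26  0.58 -0.25  1.93  0.22  0.66 -0.07]
0 0.5 0 16 62 [-0.16  0.62 -0.17  1.84  0.15  0.7  -0.29]
0 0.9 1.8 40 130 [-0.27  0.31 -0.31  2.16  0.15  0.69 -0.39]
0 0.9 1.8 40 62 [-0.32  0.44 -0.27  2.2   0.23  0.53 -0.46]
0 0.9 1.8 16 62 [-0.32  0.46 -0.26  2.15  0.22  0.56 -0.44]
0 0.9 0.9 16 62 [-0.28  0.57 -0.21  1.93  0.19  0.66 -0.41]
0 0.9 0 16 62 [-0.16  0.62 -0.17  1.84  0.15  0.7  -0.29]
3.1 0 1.8 40 130 [-0.45  0.29 -0.12  2.18  0.05  0.68 -1.82]
3.1 0 1.8 40 62 [-0.48  0.42 -0.08  2.21  0.07  0.51 -1.84]
3.1 0
[... 1022 characters left out ...]
  0.64 -2.48]
-3.1 0 0 16 62 [ 0.36  0.84 -0.91  1.8   0.82  0.93  2.34]
-3.1 0.5 1.8 40 130 [-0.56  0.28  0.01  2.18 -0.    0.68 -2.67]
-3.1 0.5 1.8 40 62 [-0.6   0.42  0.05  2.22 -0.04  0.51 -2.63]
-3.1 0.5 1.8 16 62 [-0.6   0.44  0.07  2.17 -0.06  0.53 -2.61]
-3.1 0.5 0.9 16 62 [-0.62  0.56  0.21  1.95 -0.19  0.65 -2.86]
-3.1 0.5 0 16 62 [ 0.36  0.84 -0.91  1.8   0.82  0.93  2.34]
-3.1 0.9 1.8 40 130 [ 0.47  0.73 -1.32  2.13  0.87  1.01  2.11]
-3.1 0.9 1.8 40 62 [ 0.44  0.98 -1.33  2.16  1.15  1.08  1.9 ]
-3.1 0.9 1.8 16 62 [ 0.43  1.01 -1.33  2.11  1.16  1.11  1.93]
-3.1 0.9 0.9 16 62 [ 0.42  1.12 -1.34  1.89  1.2   1.23  2.  ]
-3.1 0.9 0 16 62 [ 0.36  0.84 -0.91  1.8   0.82  0.93  2.34]
```

```bash
python3 - <<'E'
from h import *
robot.grip(0)
robot.movep(K(1.8,42,150),yaw(1.8))
robot.servo_line(K(1.8,42),150)
b=F();print(robot.read_t(),b.round(1))
fn=lambda q:(F()-b)[:2]@(np.array(K(q,1))-np.array(K(q,0)))[:2]
robot.servo_line(K(1.8,15),60);print(fn(1.8))
for q in np.arange(1.68,.19,-.12):
    robot.servo_line(K(q,15),70,yaw(q));print(round(q,2),round(fn(q),1),end="; ")
    if fn(q)>20: break
print(robot.read_t())
snap("k1")
E
```

```text
17.7667 [0.5 0.2 0.5]
-0.09443910203776112
1.68 1.4; 1.56 0.8; 1.44 -0.2; 1.32 0.5; 1.2 0.5; 1.08 1.1; 0.96 0.4; 0.84 0.3; 0.72 0.8; 0.6 0.3; 0.48 0.8; 0.36 0.0; 0.24 0.5; 22.9167
```

View pics/k1.png

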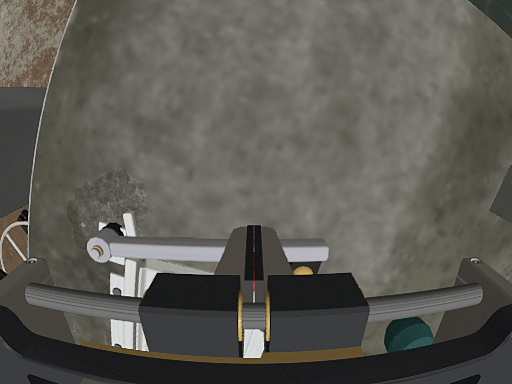

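The bar follows the finger, with its end (328,252) about to meet the detent (305,270). I'll finish in small steps and watch the force.

```bash
python3 - <<'E'
from h import *
b=np.array([.5,.2,.5])
fn=lambda q:(F()-b)[:2]@(np.array(K(q,1))-np.array(K(q,0)))[:2]
for q in np.arange(.21,-.16,-.02):
    robot.servo_line(K(q,15),30,yaw(max(q,0)));f=fn(q);p=np.array(robot.read_tcp_pos())[:2]-O
    print(round(q,2),round(f,1),round(-p[0]*np.sin(TH)+p[1]*np.cos(TH),1),end="; ")
    if f>16: break
robot.servo_line(K(0,50),120);robot.servo_line(K(0,50,150),250)
robot.movep(W(0,50,300),yaw(0))
import pickle;pickle.dump(snap("k2"),open("s3.pkl","wb"));print(robot.read_t())
im=cv2.imread("pics/k2.png")[100:260,150:340];cv2.imwrite("pics/k2c.png",cv2.resize(im,None,fx=3.5,fy=3.5,interpolation=cv2.INTER_CUBIC))
E
```

```text
0.21 0.2 111.9; 0.19 -0.0 109.7; 0.17 -0.8 107.5; 0.15 -0.4 105.3; 0.13 0.5 103.0; 0.11 1.0 100.9; 0.09 4.6 100.4; 0.07 4.8 97.7; 0.05 0.1 92.6; 0.03 0.1 90.9; 0.01 0.1 89.3; -0.01 -0.7 87.2; -0.03 5.2 86.9; -0.05 8.3 86.8; -0.07 13.2 86.6; -0.09 17.9 86.5; 28.9833
```

View pics/k2c.png

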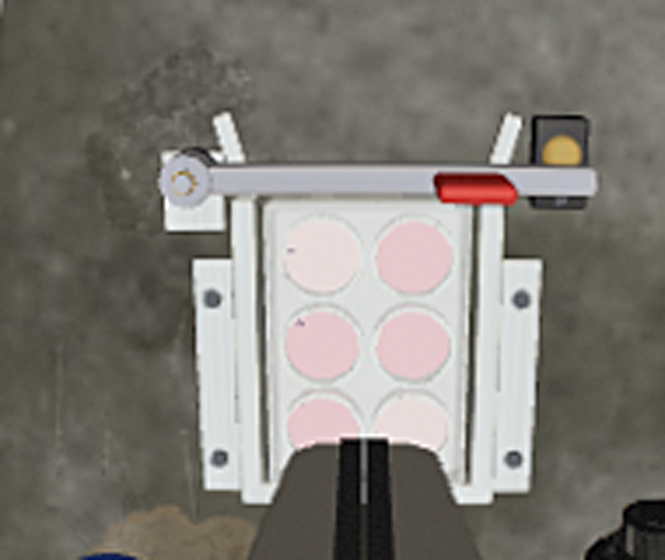

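The bar is shut across the mouth, the brass nose (563,150) has risen in front of it, the plate is inside, and the arm is clear.

```bash
python3 -c "
from cell import robot
robot.hold(.3);print(robot.job_done())"
```

```text
the job is handed in; nothing more can be done
None
```

The plate is home against the end stop, the keeper bar has snapped shut over its detent, and the job is handed in at about 29 s; no verdict came back.

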